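# Clamp a flow-cell carrier under the thumbscrew

## Task

Push the flow-cell carrier gently along its guide until it is fully home against the end stop, then turn the brass knurled thumbscrew clockwise until its foot seats and holds the carrier snugly. Stop as soon as you feel the resistance clearly rise: cranked further it would crack the glass cell. Then let go, and leave the other things on the bench as they are.

Things in the scene. Friction and masses are not known exactly. Their poses are not given: they have to be found in the camera images.
- fixture: Fixed holder: aluminium base plate, 12 mm thick, with two black guide rails along its x axis (50 mm clear between them, 10 mm high above the plate, from x = -90 to +35 mm) and a black end stop. Origin on the bench straight below the thumbscrew's axis; x points along the guide to the stop, z up. The plate spans x = -150 to +70, y = -130 to +130 mm.
- stop_face (a point): Middle of the end stop's face, at x = +35 mm in the holder's frame, 19 mm above the bench (7 mm above the base plate). The stop stands 22 mm above the plate. The carrier's far end touches this face when home.
- clamp: Black bridge over the guide, 94 mm wide (y) by 30 mm deep (x), top face 68 mm above the bench, with the thumbscrew on top and a 24 mm square rubber foot below. Origin and axes as the holder's. Clockwise turning (seen from above) lowers the foot 4 mm per rad. It starts 6 to 13.2 mm above the carrier's top, different each time and not reported: 1.5 to 3.3 rad of free turning come first.
- bridge_top (a point): Middle of the bridge's top face, 68 mm above the bench. How the screw feels: running torque about 0.08 N m; once the foot bears on the carrier the torque rises about 0.27 N m per further rad (clamp force 65 N per rad). Snug 0.2 to 0.6 rad past contact; over-tightened at 70 N (about 1 rad past, 0.36 N m). It stays where left, but if turned more than 0.3 rad past it springs back to there when let go (20 N).
- screw_head (a point): Centre of the thumbscrew's knurled brass head, on its vertical axis, 91 mm above the bench: round, 32 mm diameter, 26 mm high (from 77 to 103 mm above the bench, 9 mm clear of the bridge). The head turns without rising or sinking and can be gripped from above at any yaw. Axes as the holder's; they do not turn with the screw.
- carrier: Loose aluminium flow-cell carrier, a plate 130 x 46 x 14 mm with a glass window on top and a blue upright tab (12 x 40 x 20 mm high) at its near end, about 0.25 kg. Origin: centre of its underside, 12 mm above the bench; x runs towards the end stop; the near end face (plate and tab flush) is at x = -65 mm. It starts in the guide 25 to 50 mm short of the stop; home, its origin is at x = -30 mm in the holder's frame.
- dish: Bystander: clear petri dish, 60 mm diameter, 14 mm high, on the holder's plate; origin at the centre of its underside.
- jar: Bystander: small amber jar with a white cap, 32 mm diameter, 45 mm high, on the holder's plate; origin at the centre of its underside.
- media_blue: Bystander: glass bottle with a blue cap, 84 mm diameter, 170 mm high; origin at the centre of its underside.
- media_orange: Bystander: glass bottle with an orange cap, 84 mm diameter, 170 mm high; origin at the centre of its underside.
- marker: Bystander: black and yellow marker pen lying on the bench, 140 mm long, 14 mm thick; origin near the middle of its underside.
Mind the look-alikes: they are no part of the job. What is meant by the carrier is not green or red, and is the smaller of those in its own colour.

How it is judged:
By the outcome, as a careful person would: the job done as asked, in the order asked, and still so for the second after the job is handed in, with the robot touching nothing.
It also fails if it takes over 72 s, if anything falls off the work surface, if the arm or the gripper's body presses on something with over 40 N, if the wrist force passes 120 N, or if a joint passes its speed limit or range.

## Robot

A 6-joint arm with a two-finger parallel gripper is mounted at the origin on the work surface. World frame = base frame: x ahead of the robot, y to its left, z up, the work surface at z = 0. Lengths are in m, angles in degrees, forces in N, time in s.
With the tool pointing down it reaches from about 0.375 to 0.9 m from the base axis. Payload 3.1 kg.
Tool frame: the origin (TCP) lies on the centre line of the jaws, within the pads' length; the fingertips stand 25 mm ahead of it and the grasp point (between the pads) lies 6 mm ahead of it; z points along the fingers, y is the line along which they close (so a half turn about z gives the same grasp; the last joint's range is limited). The gripper opens to 87 mm and grips with 3 to 60 N. Pads are 19 mm wide; open, the fingers measure 117 mm over their backs; the gripper's body (75 mm by 190 mm) begins 51 mm behind the grasp point.
Start: joints at [60.418, 30.224, 82.088, -0, 67.689, -10.227], TCP at [0.207, 0.59, 0.248] pointing down, gripper open.
Joint ranges: [-176.69, 176.69], [-43.24, 126.21], [12.49, 139.97], [-82, 262], [0, 151.66], [-163.58, 163.58]. Speed limits (degrees/s): [159.86, 159.86, 180, 180, 180, 180].

## Interface

Orientations are given as a 3x3 rotation matrix whose columns are the frame's x, y, z axes.
In Python, from rig import bot, cams, models gives the robot as it stands. The module is installed in compiled form; this text tells all that it offers.
- The arm moves only by the shell command python3 -m handwheel 'ROWS' [OPENING]. ROWS is JSON, a list of rows, each a list of 6 numbers: the shift along the world's x, y, z each as a share of 1 m, from -1 to 1, then the turn, a rotation vector about the world's x, y, z each as a share of 2 rad, from -1 to 1. In form: [[dx, dy, dz, wx, wy, wz], ...]. A call has exactly 8 rows; each row is the pose to reach, as a shift and turn from the pose commanded when the call began; what a row does not reach only later rows make up. A row lasts 1/12 s, in which the tool goes at most 41.7 mm and 7.16 degrees, less where a joint would pass 70% of its speed; a pose out of reach is approached as far as the arm can. A call with a number of a shift or a turn outside -1 to 1 is refused whole. A call with a gripper value outside its range is refused whole. OPENING is the opening, from -1 (shut) to 1 (fully open), so that 0 is half open, set as the call begins (- or left out, the last holds). The fingers move at their own pace and stop on an object; the grip force is fixed at half the most. Time passes only in rows, so rows that repeat a pose let the fingers close, or fill a call up. It gives the time, the measured TCP pose, the force, the opening and the grip force at its end, in the units of the state.
- bot.read_state(): the state, without advancing time (a new reading comes with each control period).
- cams.capture(name): name is "scene" or "top"; returns (picture, depth): 384x512x3 uint8, blue, green, red; 384x512 float32, m along the optical axis (not along the pixel's ray), 0 where there is no reading.
- cams.calibration(name): a dict with "mtx" (3x3 intrinsics, pixels), "R" (3x3) and "t" (3): a world point X has camera coordinates R X + t. Camera axes: x right, y down, z forward; pixel columns grow to the right and rows downward; lengths in m; the calibration is good to about 2 mm. A picture is of the moment at which its call begins. calibration takes no time and is no camera call.
- bot.hand_in(): hands the job in; it is judged then, once.
Trained networks look in the newest picture that a camera, given by its name, has taken for a name from the list of things; names that differ only in an ending like _2 or _b are one class to them, and where a whole thing is asked for, a point or a joint stands for the part that bears it (a point fixed in the world has none). Each returns a list of dicts, best first, with "conf" (0 to 1); they miss things now and then, are a little off and sometimes report something else, mostly with a low value. They report only what shows in the picture. A call takes as long as a camera call. They do not tell look-alikes from the thing itself.
- models.spot_in(query, camera): "position" ([column, row] in pixels, amid what is visible of it).
- models.tip_of(query, camera): "position" ([column, row] in pixels: a listed point, or the origin of a listed thing).
The state is a dict: "time_s": time; "joint_positions": joint angles; "qvel": joint speeds; "tau": joint torques, N m; "position": TCP position; "tcp_rot": TCP orientation; "force": force on the tool from outside, world axes, zero at the start; "moment": the same for the moment, N m; "opening": opening from 0.0 (shut) to 1.0 (fully open); "grasp_force": force on a finger pad.
Only numpy, scipy, OpenCV 4.12 (cv2) and the standard library are available. Lean on these libraries where they do the work, as an engineer would, in place of code of your own. Each camera call takes 0.05 s, during which the arm holds its last target. There are 200 camera calls.

## Working session

There is one attempt and no reset: what is moved stays moved. The work goes in short steps, Python scripts to look and compute and a shell command to move; the robot and the scene stay as the last step left them, time stands still between calls to the robot, and variables do not carry over. Pictures are saved under pics/ and viewed, at most 10 in all, crops included, and the job is handed in when it is done.

```bash
mkdir -p pics; cat > h.py <<'E'
import numpy as np,cv2
from rig import bot,cams,models
def world(cam,px,z=None,depth=None):
    c=cams.calibration(cam);K,R,t=[np.array(c[k],float) for k in("mtx","R","t")]
    r=np.linalg.inv(K)@[px[0],px[1],1.];o=-R.T@t;d=R.T@r
    s=(z-o[2])/d[2] if z is not None else depth
    return o+s*d
def pix(cam,X):
    c=cams.calibration(cam);K,R,t=[np.array(c[k],float) for k in("mtx","R","t")]
    p=K@(R@np.array(X)+t);return p[:2]/p[2]
E
python3 - <<'E'
from h import *
s=bot.read_state();print(s)
for c in("scene","top"):
    im,d=cams.capture(c);cv2.imwrite(f"pics/{c}0.png",im);np.save(f"pics/{c}0.npy",d)
    for q in("screw_head","carrier","stop_face","bridge_top","fixture","dish","jar"):
        print(c,q,[(np.round(r["position"]).tolist(),round(r["conf"],2)) for r in models.tip_of(q,c)][:5])
E
```

```text
{'time_s': 0.0, 'joint_positions': array([ 6.04194782e+01,  3.02780379e+01,  8.21582594e+01,  2.99699296e-04,
        6.76902005e+01, -1.02321280e+01]), 'qvel': array([ 0.04268952, -0.03278371,  0.00191216,  0.00500298, -0.04376789,
        0.00576227]), 'tau': array([ 1.00876063e-03, -4.40035522e+01, -1.76596963e+01,  6.35118247e-02,
        5.83328353e-02, -1.89331572e-04]), 'position': array([0.20673857, 0.58907406, 0.24657115]), 'tcp_rot': array([[-9.43520575e-01,  3.31312130e-01, -1.09408162e-03],
       [ 3.31313699e-01,  9.43518710e-01, -1.91765438e-03],
       [ 3.96944315e-04, -2.17183059e-03, -9.99997563e-01]]), 'force': array([ 0.19635811, -0.12037902,  0.64295343]), 'moment': array([0.02982229, 0.0035046 , 0.01861776]), 'grasp_force': 0.0, 'opening': 0.9965821544061458}
scene screw_head [([294.0, 217.0], 0.81)]
scene carrier [([175.0, 246.0], 0.98), ([288.0, 220.0], 0.73), ([244.0, 190.0], 0.63), ([312.0, 187.0], 0.59)]
scene stop_face [([298.0, 245.0], 0.6)]
scene bridge_top [([300.0, 222.0], 0.67), ([294.0, 241.0], 0.36)]
scene fixture [([293.0, 239.0], 0.95), ([401.0, 220.0], 0.42)]
scene dish [([316.0, 221.0], 0.63)]
scene jar [([259.0, 237.0], 0.74), ([296.0, 216.0], 0.55)]
top screw_head [([236.0, 155.0], 0.91), ([242.0, 164.0], 0.57)]
top carrier [([196.0, 241.0], 0.92), ([340.0, 179.0], 0.7), ([239.0, 184.0], 0.6), ([266.0, 250.0], 0.58), ([238.0, 162.0], 0.53)]
top stop_face [([240.0, 150.0], 0.73)]
top bridge_top [([240.0, 159.0], 0.63)]
top fixture [([237.0, 163.0], 0.71)]
top dish [([214.0, 178.0], 0.71)]
top jar [([265.0, 166.0], 0.44)]
```

View pics/scene0.png

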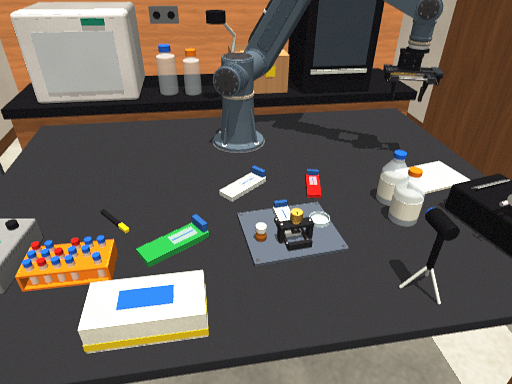

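View pics/top0.png

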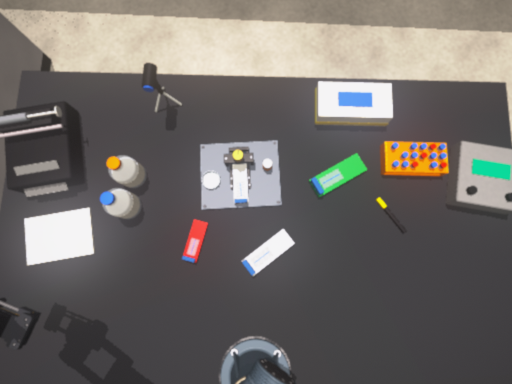

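The carrier could be any of these in the top view: green (338,176), red (195,241), a large white one (268,252), or the small white one in the guide (240,185). The last fits the description. I'll check it in a crop and measure the fixture.

```bash
python3 - <<'E'
from h import *
im=cv2.imread("pics/top0.png");d=np.load("pics/top0.npy")
cv2.imwrite("pics/crop.png",cv2.resize(im[130:220,190:290],None,fx=6,fy=6,interpolation=cv2.INTER_CUBIC))
c=cams.calibration("top");print(np.round(c["R"],3),c["t"],c["mtx"][0])
print("screw",world("top",(236,155),.103),world("top",(238,155),.103),world("scene",(297,212),.103),world("scene",(294,217),.091))
# plate by depth
H=np.zeros(d.shape);P=np.zeros(d.shape+(3,))
for v in range(130,220):
  for u in range(190,290):
    if d[v,u]>0:P[v,u]=world("top",(u,v),depth=d[v,u])
z=P[...,2]
for u,v in((240,185),(240,200),(238,155),(225,200),(211,180),(267,163),(240,175)):print(u,v,np.round(P[v,u],3))
m=((z>.006)).astype(np.uint8)
n,l,st,_=cv2.connectedComponentsWithStats(m);k=1+np.argmax(st[1:,4])
vv,uu=np.where(l==k);W=np.array([world("top",(a,b),.012)[:2] for a,b in zip(uu,vv)])
print(cv2.minAreaRect(W.astype(np.float32)))
m=(z>.09)&(z<.2);print("head",m.sum(),P[m].mean(0));
m=(z>.055)&(z<.085);print("bridge",m.sum(),P[m].mean(0));print(cv2.minAreaRect(P[m][:,:2].astype(np.float32)))
E
```

```text
[[ 0.025 -1.     0.002]
 [-0.985 -0.025 -0.173]
 [ 0.173  0.002 -0.985]] [-0.02136692  0.54980652  1.05792107] [349.86848959   0.         262.06940198]
screw [0.6564628  0.07510381 0.103     ] [0.65662021 0.06899025 0.103     ] [0.65903895 0.07251854 0.103     ] [0.6634967  0.06415392 0.091     ]Traceback (most recent call last):
  File "<stdin>", line 10, in <module>
  File "h.py", line 4, in world
    c=cams.calibration(cam);K,R,t=[np.array(c[k],float) for k in("mtx","R","t")]
ValueError: time passes only in moves, steps and waits
```

View pics/crop.png

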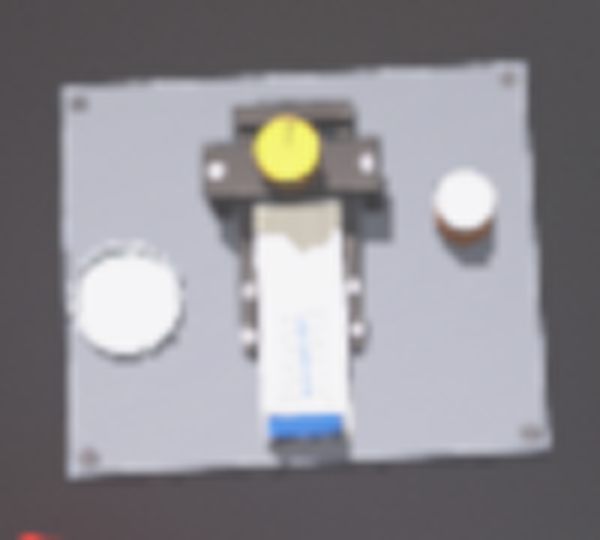

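The crop shows the small white carrier with its blue tab at crop (305,428), so full-picture (241,201). The brass head is at (238,155), with the dish on the left and the jar on the right. I'll get the numbers again with the calibration cached.

```bash
sed -i 's/^def world/from functools import lru_cache\ncal=lru_cache(None)(cams.calibration)\ndef world/; s/c=cams.calibration(cam)/c=cal(cam)/' h.py; python3 - <<'E'
from h import *
d=np.load("pics/top0.npy")
P=np.zeros(d.shape+(3,))
for v in range(130,220):
  for u in range(190,290):
    if d[v,u]>0:P[v,u]=world("top",(u,v),depth=d[v,u])
z=P[...,2]
for u,v in((240,185),(240,200),(238,155),(225,200),(211,180),(267,163),(240,175)):print(u,v,np.round(P[v,u],3))
m=((z>.006)).astype(np.uint8)
n,l,st,_=cv2.connectedComponentsWithStats(m);k=1+np.argmax(st[1:,4])
vv,uu=np.where(l==k);W=np.array([world("top",(a,b),.012)[:2] for a,b in zip(uu,vv)])
print(cv2.minAreaRect(W.astype(np.float32)))
f=lambda x,y:world("top",(190+x/6,130+y/6),.012)
cs=[f(*q) for q in((62,87),(526,63),(550,450),(70,478))];print(np.round(cs,3))
print("head",world("top",(238,154.7),.103)); print("bridge ends",world("top",(190+203/6,130+172/6),.068),world("top",(190+382/6,130+165/6),.068))
print("tab near-top edge",f(305,437),world("top",(190+305/6,130+437/6),.046),world("top",(190+305/6,130+415/6),.046))
m=(z>.09)&(z<.2);print("head",m.sum(),P[m].mean(0))
m=(z>.055)&(z<.085);print("bridge",m.sum(),cv2.minAreaRect(P[m][:,:2].astype(np.float32)))
m=(z>.038)&(z<.055);print("tab",m.sum(),P[m][P[m][:,0]<.56].round(3).tolist())
E
```

```text
240 185 [0.578 0.064 0.029]
240 200 [0.526 0.062 0.045]
238 155 [0.656 0.069 0.105]
225 200 [0.53  0.113 0.012]
211 180 [0.595 0.161 0.012]
267 163 [ 0.645 -0.021  0.059]
240 175 [0.611 0.066 0.027]
((0.6174768209457397, 0.06492774933576584), (0.2212926149368286, 0.26241597533226013), 4.663843631744385)
[[ 0.716  0.203  0.012]
 [ 0.736 -0.055  0.012]
 [ 0.519 -0.072  0.012]
 [ 0.497  0.187  0.012]]
head [0.65756931 0.06902541 0.103     ]
bridge ends [0.65356724 0.11590502 0.068     ] [0.65979256 0.02190981 0.068     ]
tab near-top edge [0.52232613 0.06079247 0.012     ] [0.51739817 0.05865201 0.046     ] [0.52908129 0.05906849 0.046     ]
head 96 [0.65523796 0.0689195  0.10220862]
bridge 277 ((0.6552039980888367, 0.039577629417181015), (0.153529092669487, 0.04057208448648453), 87.03237915039062)
tab 80 [[0.53, 0.071, 0.044], [0.53, 0.068, 0.042], [0.53, 0.065, 0.041], [0.529, 0.061, 0.049], [0.53, 0.059, 0.046], [0.53, 0.055, 0.047], [0.53, 0.052, 0.047], [0.53, 0.049, 0.046], [0.53, 0.046, 0.048], [0.53, 0.043, 0.047], [0.53, 0.04, 0.045], [0.526, 0.077, 0.047], [0.525, 0.074, 0.05]
[... 206 characters left out ...]
, [0.526, 0.042, 0.05], [0.527, 0.04, 0.047], [0.523, 0.077, 0.046], [0.523, 0.074, 0.046], [0.523, 0.071, 0.044], [0.523, 0.068, 0.045], [0.523, 0.065, 0.044], [0.523, 0.062, 0.046], [0.523, 0.058, 0.049], [0.523, 0.055, 0.046], [0.524, 0.052, 0.043], [0.523, 0.049, 0.048], [0.523, 0.046, 0.049], [0.523, 0.042, 0.049], [0.524, 0.04, 0.044], [0.52, 0.077, 0.045], [0.52, 0.074, 0.047], [0.519, 0.071, 0.048], [0.52, 0.068, 0.046], [0.52, 0.065, 0.045], [0.52, 0.061, 0.046], [0.52, 0.058, 0.047], [0.52, 0.055, 0.046], [0.52, 0.052, 0.044], [0.52, 0.049, 0.046], [0.521, 0.046, 0.042], [0.52, 0.042, 0.047], [0.521, 0.039, 0.043], [0.517, 0.074, 0.039], [0.518, 0.068, 0.04], [0.518, 0.065, 0.038]]
```

```bash
python3 -m handwheel '[[0.04,-0.035,0,0,0,0.02],[0.05,-0.07,0,0,0,0.04],[0.07,-0.105,0,0,0,0.06],[0.09,-0.14,0,0,0,0.08],[0.11,-0.175,0,0,0,0.1],[0.13,-0.21,0,0,0,0.12],[0.14,-0.245,0,0,0,0.14],[0.14,-0.27,0,0,0,0.16]]' -1
```

```text
time_s: 1.47
position: [0.3494, 0.3173, 0.2479]
tcp_rot: [[-1.0, 0.018, 0.002], [0.018, 1.0, -0.0], [-0.002, -0.0, -1.0]]
force: [-0.6, -0.1, 0.3]
opening: 0.48
grasp_force: 0.0
```

```bash
python3 -m handwheel '[[0.018,-0.035,0,0,0,0.01],[0.036,-0.07,0,0,0,0.02],[0.054,-0.105,0,0,0,0.03],[0.072,-0.14,0,0,0,0.04],[0.09,-0.175,0,0,0,0.048],[0.108,-0.21,0,0,0,0.048],[0.125,-0.245,0,0,0,0.048],[0.135,-0.265,0,0,0,0.048]]'; python3 -m handwheel '[[0,0,-0.035,0,0,0],[0,0,-0.07,0,0,0],[0,0,-0.1,0,0,0],[0,0,-0.13,0,0,0],[0,0,-0.16,0,0,0],[0,0,-0.18,0,0,0],[0,0,-0.19,0,0,0],[0,0,-0.19,0,0,0]]'
```

```text
time_s: 2.13
position: [0.4844, 0.0511, 0.248]
tcp_rot: [[-0.997, -0.076, 0.003], [-0.076, 0.997, -0.001], [-0.003, -0.002, -1.0]]
force: [0.0, 0.7, -0.3]
opening: 0.008
grasp_force: 0.0
time_s: 2.8
position: [0.4811, 0.0547, 0.0558]
tcp_rot: [[-0.997, -0.078, -0.004], [-0.078, 0.997, 0.0], [0.004, 0.001, -1.0]]
force: [-0.3, -0.1, -0.6]
opening: 0.003
grasp_force: 0.0
```

```bash
python3 -m handwheel '[[0,0,-0.008,0,0,0],[0,0,-0.008,0,0,0],[0.003,0.0002,-0.008,0,0,0],[0.006,0.0005,-0.008,0,0,0],[0.01,0.0008,-0.008,0,0,0],[0.014,0.0011,-0.008,0,0,0],[0.017,0.0013,-0.008,0,0,0],[0.02,0.0016,-0.008,0,0,0]]'; python3 -m handwheel '[[0.0025,0.0002,0,0,0,0],[0.005,0.0004,0,0,0,0],[0.0075,0.0006,0,0,0,0],[0.01,0.0008,0,0,0,0],[0.0125,0.001,0,0,0,0],[0.015,0.0012,0,0,0,0],[0.0175,0.0014,0,0,0,0],[0.02,0.0016,0,0,0,0]]';python3 -m handwheel '[[0.0025,0.0002,0,0,0,0],[0.005,0.0004,0,0,0,0],[0.0075,0.0006,0,0,0,0],[0.01,0.0008,0,0,0,0],[0.0125,0.001,0,0,0,0],[0.015,0.0012,0,0,0,0],[0.0175,0.0014,0,0,0,0],[0.02,0.0016,0,0,0,0]]'
```

```text
time_s: 3.47
position: [0.5029, 0.0563, 0.0499]
tcp_rot: [[-0.997, -0.078, 0.001], [-0.078, 0.997, -0.0], [-0.001, -0.0, -1.0]]
force: [-0.1, -0.5, 0.1]
opening: 0.012
grasp_force: 0.0
time_s: 4.13
position: [0.5231, 0.0578, 0.0494]
tcp_rot: [[-0.997, -0.078, 0.001], [-0.078, 0.997, -0.0], [-0.001, -0.0, -1.0]]
force: [-0.9, 0.3, -0.2]
opening: 0.003
grasp_force: 0.6
time_s: 4.8
position: [0.5423, 0.0595, 0.0495]
tcp_rot: [[-0.997, -0.078, 0.0], [-0.078, 0.997, 0.0], [-0.0, 0.0, -1.0]]
force: [-1.3, -0.4, -0.2]
opening: 0.005
grasp_force: 0.7
```

```bash
python3 -m handwheel '[[0.001,0.0001,0,0,0,0],[0.002,0.0002,0,0,0,0],[0.003,0.0002,0,0,0,0],[0.004,0.0003,0,0,0,0],[0.005,0.0004,0,0,0,0],[0.006,0.0005,0,0,0,0],[0.006,0.0005,0,0,0,0],[0.006,0.0005,0,0,0,0]]'; python3 -m handwheel '[[0.0005,0,0,0,0,0],[0.001,0.0001,0,0,0,0],[0.0015,0.0001,0,0,0,0],[0.002,0.0002,0,0,0,0],[0.0025,0.0002,0,0,0,0],[0.003,0.0002,0,0,0,0],[0.003,0.0002,0,0,0,0],[0.003,0.0002,0,0,0,0]]'
```

```text
time_s: 5.47
position: [0.5487, 0.06, 0.0496]
tcp_rot: [[-0.997, -0.078, 0.001], [-0.078, 0.997, 0.0], [-0.001, -0.0, -1.0]]
force: [-1.3, 0.4, 0.5]
opening: 0.007
grasp_force: 0.8
time_s: 6.13
position: [0.5512, 0.0603, 0.0496]
tcp_rot: [[-0.997, -0.078, 0.0], [-0.078, 0.997, 0.0], [-0.0, 0.0, -1.0]]
force: [-3.4, 0.1, 3.0]
opening: 0.007
grasp_force: 2.0
```

Force is starting to rise, so I'll take small confirming steps.

```bash
python3 -m handwheel '[[0.0003,0,0,0,0,0],[0.0006,0,0,0,0,0],[0.001,0.0001,0,0,0,0],[0.001,0.0001,0,0,0,0],[0.001,0.0001,0,0,0,0],[0.001,0.0001,0,0,0,0],[0.001,0.0001,0,0,0,0],[0.001,0.0001,0,0,0,0]]'; python3 -m handwheel '[[0.0003,0,0,0,0,0],[0.0006,0,0,0,0,0],[0.001,0.0001,0,0,0,0],[0.001,0.0001,0,0,0,0],[0.001,0.0001,0,0,0,0],[0.001,0.0001,0,0,0,0],[0.001,0.0001,0,0,0,0],[0.001,0.0001,0,0,0,0]]'
```

```text
time_s: 6.8
position: [0.5514, 0.0603, 0.0495]
tcp_rot: [[-0.997, -0.078, -0.002], [-0.078, 0.997, 0.0], [0.002, 0.0, -1.0]]
force: [-5.2, -0.4, 4.5]
opening: 0.007
grasp_force: 2.7
time_s: 7.47
position: [0.5514, 0.0603, 0.0495]
tcp_rot: [[-0.997, -0.078, -0.004], [-0.078, 0.997, -0.0], [0.004, 0.0, -1.0]]
force: [-6.9, -1.0, 5.9]
opening: 0.005
grasp_force: 3.4
```

```bash
python3 -m handwheel '[[-0.01,-0.0008,0,0,0,0],[-0.025,-0.002,0,0,0,0],[-0.025,-0.002,0.03,0,0,0.05],[-0.025,-0.002,0.06,0,0,0.1],[-0.025,-0.002,0.09,0,0,0.16],[-0.025,-0.002,0.12,0,0,0.22],[-0.025,-0.002,0.125,0,0,0.28],[-0.025,-0.002,0.125,0,0,0.32]]'; python3 - <<'E'
from h import *
print(bot.read_state()["joint_positions"])
im,d=cams.capture("top");cv2.imwrite("pics/t1.png",cv2.resize(im[130:220,190:290],None,fx=6,fy=6,interpolation=cv2.INTER_CUBIC))
im,d=cams.capture("scene");cv2.imwrite("pics/s1.png",cv2.resize(im[170:270,220:360],None,fx=5,fy=5,interpolation=cv2.INTER_CUBIC))
E
```

```text
time_s: 8.13
position: [0.5328, 0.058, 0.1781]
tcp_rot: [[-0.75, -0.662, 0.013], [-0.662, 0.75, -0.001], [-0.009, -0.009, -1.0]]
force: [-0.2, -0.2, -0.6]
opening: 0.003
grasp_force: 0.0
[-5.74496041e+00  2.87227490e+01  9.93431044e+01  2.13941349e-02
  5.11864195e+01 -1.37203940e+02]
```

View pics/s1.png

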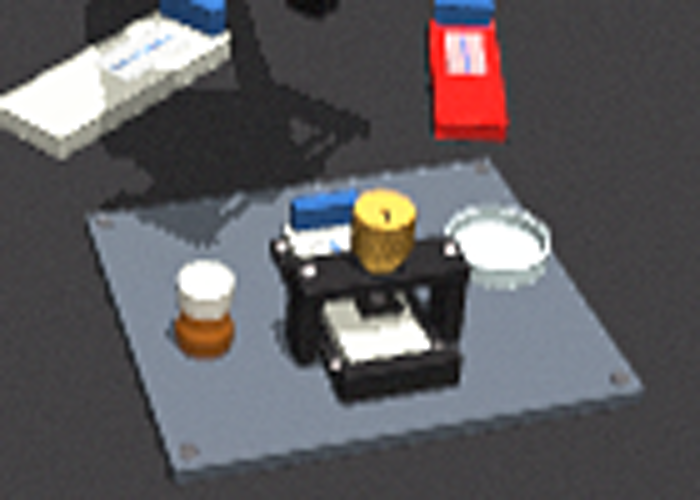

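The carrier is home against the stop, and the foot at crop (378,300) is still clear above it. The dish and jar haven't moved. Next I go over the screw head with the gripper open.

```bash
python3 -m handwheel '[[0.03,0.002,0,0,0,0.03],[0.06,0.005,0,0,0,0.06],[0.09,0.008,0,0,0,0.09],[0.12,0.01,0,0,0,0.127],[0.128,0.0105,0,0,0,0.127],[0.128,0.0105,0,0,0,0.127],[0.128,0.0105,0,0,0,0.127],[0.128,0.0105,0,0,0,0.127]]' 1; python3 -c "
from h import *;s=bot.read_state();print(s['joint_positions'],s['moment'])"
```

```text
time_s: 8.9
position: [0.6544, 0.0689, 0.1737]
tcp_rot: [[-0.565, -0.825, -0.003], [-0.825, 0.565, 0.0], [0.001, 0.002, -1.0]]
force: [-0.3, -0.8, 0.1]
opening: 0.525
grasp_force: 0.0
[-3.69814484e+00  3.75712897e+01  8.07135321e+01  1.38812465e-05
  6.18713253e+01 -1.49326085e+02] [0.08686879 0.0643014  0.02596184]
```

```bash
python3 -m handwheel '[[0.002,0,0,0,0,0],[0.002,0,0,0,0,0],[0.002,0,0,0,0,0],[0.002,0,-0.02,0,0,0],[0.002,0,-0.04,0,0,0],[0.002,0,-0.06,0,0,0],[0.002,0,-0.071,0,0,0],[0.002,0,-0.071,0,0,0]]' 1; python3 -m handwheel '[[0,0,0,0,0,0],[0,0,0,0,0,0],[0,0,0,0,0,0],[0,0,0,0,0,0],[0,0,0,0,0,0],[0,0,0,0,0,0],[0,0,0,0,0,0],[0,0,0,0,0,0]]' -0.6;  python3 -c "
from h import *;s=bot.read_state();print(s['joint_positions'],s['moment'],s['force'],s['opening'])"
```

```text
time_s: 9.57
position: [0.6558, 0.0689, 0.1008]
tcp_rot: [[-0.564, -0.826, -0.006], [-0.826, 0.564, 0.0], [0.003, 0.005, -1.0]]
force: [-0.3, -0.1, 0.1]
opening: 0.989
grasp_force: 0.0
time_s: 10.23
position: [0.6582, 0.0689, 0.1037]
tcp_rot: [[-0.563, -0.826, 0.0], [-0.826, 0.563, -0.0], [-0.0, -0.0, -1.0]]
force: [0.5, -0.3, -1.4]
opening: 0.48
grasp_force: 0.0
[-3.68248337e+00  4.28933709e+01  8.27036509e+01 -5.75863520e-04
  5.43868297e+01 -1.49384558e+02] [ 0.07354739  0.12279419 -0.00546414] [ 0.54933066 -0.26356538 -1.43321887] 0.4802813453026026
```

```bash
python3 -m handwheel '[[0,0,0,0,0,0],[0,0,0,0,0,0],[0,0,0,0,0,0],[0,0,0,0,0,0],[0,0,0,0,0,0],[0,0,0,0,0,0],[0,0,0,0,0,0],[0,0,0,0,0,0]]' -1;  python3 -c "
from h import *;s=bot.read_state();print(s['joint_positions'],s['moment'],s['force'],s['opening'])"
```

```text
time_s: 10.9
position: [0.6564, 0.0699, 0.1034]
tcp_rot: [[-0.564, -0.826, -0.004], [-0.826, 0.564, 0.002], [0.001, 0.004, -1.0]]
force: [-3.8, 4.0, 3.2]
opening: 0.362
grasp_force: 30.0
[-3.63219418e+00  4.28828758e+01  8.27974380e+01  9.10613060e-02
  5.45380746e+01 -1.49375664e+02] [ 0.69970221  0.91097413 -0.11068161] [-3.78332897  3.95492302  3.20828243] 0.36221834804758846
```

```bash
cat > r.py <<'E'
from h import *
s=bot.read_state();R=np.array(s["tcp_rot"]);print("yaw",np.degrees(np.arctan2(R[1,1],R[0,1])).round(1),"j6",s["joint_positions"][5].round(1),"M",np.round(s["moment"],3),"tau6",round(s["tau"][5],3),"open",round(s["opening"],3),"F",np.round(s["force"],1))
E
python3 -m handwheel '[[-0.0015,0.001,0,0,0,0],[-0.0015,0.001,0,0,0,-0.05],[-0.0015,0.001,0,0,0,-0.1],[-0.0015,0.001,0,0,0,-0.15],[-0.0015,0.001,0,0,0,-0.2],[-0.0015,0.001,0,0,0,-0.25],[-0.0015,0.001,0,0,0,-0.3],[-0.0015,0.001,0,0,0,-0.35]]'; python3 r.py
python3 -m handwheel '[[0,0,0,0,0,-0.05],[0,0,0,0,0,-0.1],[0,0,0,0,0,-0.15],[0,0,0,0,0,-0.2],[0,0,0,0,0,-0.25],[0,0,0,0,0,-0.3],[0,0,0,0,0,-0.3],[0,0,0,0,0,-0.3]]'; python3 r.py
```

```text
time_s: 11.57
position: [0.656, 0.0705, 0.1035]
tcp_rot: [[-0.964, -0.264, -0.001], [-0.264, 0.964, 0.001], [0.001, 0.001, -1.0]]
force: [-2.8, 4.4, 1.7]
opening: 0.35
grasp_force: 30.0
yaw 105.3 j6 -108.9 M [0.799 0.511 0.024] tau6 -0.701 open 0.35 F [-2.8  4.4  1.7]
time_s: 12.23
position: [0.6561, 0.0711, 0.1035]
tcp_rot: [[-0.947, 0.323, -0.001], [0.323, 0.947, 0.002], [0.001, 0.002, -1.0]]
force: [-2.0, 4.0, 2.1]
opening: 0.357
grasp_force: 30.0
yaw 71.2 j6 -74.8 M [ 0.893  0.378 -0.113] tau6 -0.039 open 0.357 F [-2.   4.   2.1]
```

```bash
python3 -m handwheel '[[-0.0005,0.001,0,0,0,-0.01],[-0.0005,0.001,0,0,0,-0.02],[-0.001,0.002,0,0,0,-0.03],[-0.001,0.002,0,0,0,-0.04],[-0.001,0.002,0,0,0,-0.05],[-0.001,0.002,0,0,0,-0.06],[-0.001,0.002,0,0,0,-0.07],[-0.001,0.002,0,0,0,-0.08]]'; python3 r.py
python3 -m handwheel '[[0,0,0,0,0,-0.01],[0,0,0,0,0,-0.02],[0,0,0,0,0,-0.03],[0,0,0,0,0,-0.04],[0,0,0,0,0,-0.05],[0,0,0,0,0,-0.06],[0,0,0,0,0,-0.07],[0,0,0,0,0,-0.08]]'; python3 r.py
```

```text
time_s: 12.9
position: [0.6561, 0.0714, 0.1035]
tcp_rot: [[-0.882, 0.47, 0.001], [0.47, 0.882, -0.001], [-0.001, -0.0, -1.0]]
force: [0.3, -0.9, -0.4]
opening: 0.357
grasp_force: 30.0
yaw 61.9 j6 -65.4 M [ 0.029 -0.029  0.061] tau6 -0.084 open 0.357 F [ 0.3 -0.9 -0.4]
time_s: 13.57
position: [0.6562, 0.0716, 0.1036]
tcp_rot: [[-0.796, 0.605, 0.001], [0.605, 0.796, -0.0], [-0.001, 0.0, -1.0]]
force: [3.0, -3.5, -2.9]
opening: 0.359
grasp_force: 30.0
yaw 52.8 j6 -56.2 M [-0.35  -0.571  0.038] tau6 -0.083 open 0.359 F [ 3.  -3.5 -2.9]
```

Joint 6 torque is -0.084, the same as the stated running torque, so that makes a clean signal. I'll carry on in small steps.

```bash
python3 -m handwheel '[[0.0005,-0.001,0,0,0,-0.01],[0.0005,-0.001,0,0,0,-0.02],[0.0005,-0.001,0,0,0,-0.03],[0.0005,-0.001,0,0,0,-0.04],[0.0005,-0.001,0,0,0,-0.05],[0.0005,-0.001,0,0,0,-0.06],[0.0005,-0.001,0,0,0,-0.07],[0.0005,-0.001,0,0,0,-0.08]]'; python3 r.py
python3 -m handwheel '[[0,0,0,0,0,-0.01],[0,0,0,0,0,-0.02],[0,0,0,0,0,-0.03],[0,0,0,0,0,-0.04],[0,0,0,0,0,-0.05],[0,0,0,0,0,-0.06],[0,0,0,0,0,-0.07],[0,0,0,0,0,-0.08]]'; python3 r.py
```

```text
time_s: 14.23
position: [0.6562, 0.0716, 0.1035]
tcp_rot: [[-0.69, 0.724, 0.0], [0.724, 0.69, 0.001], [0.0, 0.001, -1.0]]
force: [3.3, 3.5, -2.8]
opening: 0.359
grasp_force: 30.0
yaw 43.6 j6 -47.1 M [ 0.791 -0.666  0.07 ] tau6 -0.078 open 0.359 F [ 3.3  3.5 -2.8]
time_s: 14.9
position: [0.6564, 0.0716, 0.1036]
tcp_rot: [[-0.565, 0.825, 0.001], [0.825, 0.565, 0.001], [0.0, 0.001, -1.0]]
force: [3.6, 4.6, -4.0]
opening: 0.356
grasp_force: 30.0
yaw 34.4 j6 -38.0 M [ 0.831 -0.703  0.073] tau6 -0.077 open 0.356 F [ 3.6  4.6 -4. ]
```

```bash
python3 -m handwheel '[[0.0005,0.0005,0,0,0,-0.01],[0.001,0.0007,0,0,0,-0.02],[0.001,0.0007,0,0,0,-0.03],[0.001,0.0007,0,0,0,-0.04],[0.001,0.0007,0,0,0,-0.05],[0.001,0.0007,0,0,0,-0.06],[0.001,0.0007,0,0,0,-0.07],[0.001,0.0007,0,0,0,-0.08]]'; python3 r.py
python3 -m handwheel '[[0,0,0,0,0,-0.01],[0,0,0,0,0,-0.02],[0,0,0,0,0,-0.03],[0,0,0,0,0,-0.04],[0,0,0,0,0,-0.05],[0,0,0,0,0,-0.06],[0,0,0,0,0,-0.07],[0,0,0,0,0,-0.08]]'; python3 r.py
```

```text
time_s: 15.57
position: [0.6566, 0.0717, 0.1035]
tcp_rot: [[-0.427, 0.904, -0.001], [0.904, 0.427, 0.0], [0.001, -0.001, -1.0]]
force: [-0.3, 4.1, -1.0]
opening: 0.36
grasp_force: 30.0
yaw 25.3 j6 -28.7 M [ 0.709 -0.16   0.059] tau6 -0.081 open 0.36 F [-0.3  4.1 -1. ]
time_s: 16.23
position: [0.6568, 0.0717, 0.1035]
tcp_rot: [[-0.277, 0.961, -0.001], [0.961, 0.277, 0.0], [0.0, -0.001, -1.0]]
force: [-1.9, 4.4, 0.8]
opening: 0.361
grasp_force: 30.0
yaw 16.1 j6 -19.6 M [0.834 0.094 0.067] tau6 -0.083 open 0.361 F [-1.9  4.4  0.8]
```

Turned 2.27 rad, still running free.

```bash
python3 -m handwheel '[[0,0.0005,0,0,0,-0.01],[0,0.001,0,0,0,-0.02],[0,0.001,0,0,0,-0.03],[0,0.001,0,0,0,-0.04],[0,0.001,0,0,0,-0.05],[0,0.001,0,0,0,-0.06],[0,0.001,0,0,0,-0.07],[0,0.001,0,0,0,-0.08]]'; python3 r.py
python3 -m handwheel '[[0,0,0,0,0,-0.01],[0,0,0,0,0,-0.02],[0,0,0,0,0,-0.03],[0,0,0,0,0,-0.04],[0,0,0,0,0,-0.05],[0,0,0,0,0,-0.06],[0,0,0,0,0,-0.07],[0,0,0,0,0,-0.08]]'; python3 r.py
```

```text
time_s: 16.9
position: [0.657, 0.0719, 0.1035]
tcp_rot: [[-0.121, 0.993, -0.0], [0.993, 0.121, -0.001], [-0.001, -0.001, -1.0]]
force: [-3.7, -0.3, 0.7]
opening: 0.359
grasp_force: 30.0
yaw 6.9 j6 -10.3 M [-0.268  0.345  0.07 ] tau6 -0.086 open 0.359 F [-3.7 -0.3  0.7]
time_s: 17.57
position: [0.6571, 0.072, 0.1035]
tcp_rot: [[0.039, 0.999, -0.0], [0.999, -0.039, -0.001], [-0.001, -0.0, -1.0]]
force: [-2.7, -3.5, 0.7]
opening: 0.357
grasp_force: 30.0
yaw -2.2 j6 -1.1 M [-0.766  0.391  0.049] tau6 -0.086 open 0.357 F [-2.7 -3.5  0.7]
```

```bash
python3 -m handwheel '[[-0.0005,-0.0005,0,0,0,-0.01],[-0.0005,-0.0007,0,0,0,-0.02],[-0.0005,-0.0007,0,0,0,-0.03],[-0.0005,-0.0007,0,0,0,-0.04],[-0.0005,-0.0007,0,0,0,-0.05],[-0.0005,-0.0007,0,0,0,-0.06],[-0.0005,-0.0007,0,0,0,-0.07],[-0.0005,-0.0007,0,0,0,-0.08]]'; python3 r.py
python3 -m handwheel '[[0,0,0,0,0,-0.01],[0,0,0,0,0,-0.02],[0,0,0,0,0,-0.03],[0,0,0,0,0,-0.04],[0,0,0,0,0,-0.05],[0,0,0,0,0,-0.06],[0,0,0,0,0,-0.07],[0,0,0,0,0,-0.08]]'; python3 r.py
```

```text
time_s: 18.23
position: [0.6572, 0.0719, 0.1035]
tcp_rot: [[0.198, 0.98, 0.001], [0.98, -0.198, 0.0], [0.0, 0.001, -1.0]]
force: [0.5, -1.8, -3.8]
opening: 0.359
grasp_force: 30.0
yaw -11.4 j6 8.0 M [-0.502 -0.232  0.059] tau6 -0.081 open 0.359 F [ 0.5 -1.8 -3.8]
time_s: 18.9
position: [0.6573, 0.0718, 0.1036]
tcp_rot: [[0.351, 0.936, 0.002], [0.936, -0.351, -0.0], [0.001, 0.002, -1.0]]
force: [4.9, -2.6, -5.7]
opening: 0.359
grasp_force: 30.0
yaw -20.6 j6 17.1 M [-0.501 -0.76   0.022] tau6 -0.078 open 0.359 F [ 4.9 -2.6 -5.7]
```

```bash
python3 -m handwheel '[[0.0005,-0.0005,0,0,0,-0.01],[0.001,-0.0006,0,0,0,-0.02],[0.001,-0.0006,0,0,0,-0.03],[0.001,-0.0006,0,0,0,-0.04],[0.001,-0.0006,0,0,0,-0.05],[0.001,-0.0006,0,0,0,-0.06],[0.001,-0.0006,0,0,0,-0.07],[0.001,-0.0006,0,0,0,-0.08]]'; python3 r.py
python3 -m handwheel '[[0,0,0,0,0,-0.01],[0,0,0,0,0,-0.02],[0,0,0,0,0,-0.03],[0,0,0,0,0,-0.04],[0,0,0,0,0,-0.05],[0,0,0,0,0,-0.06],[0,0,0,0,0,-0.07],[0,0,0,0,0,-0.08]]'; python3 r.py
```

```text
time_s: 19.57
position: [0.6575, 0.0717, 0.1036]
tcp_rot: [[0.496, 0.868, -0.0], [0.868, -0.496, 0.001], [0.0, -0.0, -1.0]]
force: [2.0, 2.5, -4.7]
opening: 0.365
grasp_force: 30.0
yaw -29.7 j6 26.3 M [ 0.069 -0.511  0.082] tau6 -0.081 open 0.365 F [ 2.   2.5 -4.7]
time_s: 20.23
position: [0.6576, 0.0715, 0.1035]
tcp_rot: [[0.628, 0.778, 0.0], [0.778, -0.628, 0.0], [0.0, -0.0, -1.0]]
force: [2.5, 3.5, -3.8]
opening: 0.357
grasp_force: 30.0
yaw -38.9 j6 35.4 M [ 0.394 -0.53   0.144] tau6 -0.055 open 0.357 F [ 2.5  3.5 -3.8]
```

```bash
python3 -m handwheel '[[0.0003,0.0005,0,0,0,-0.01],[0.0005,0.0007,0,0,0,-0.02],[0.0005,0.0007,0,0,0,-0.03],[0.0005,0.0007,0,0,0,-0.04],[0.0005,0.0007,0,0,0,-0.05],[0.0005,0.0007,0,0,0,-0.06],[0.0005,0.0007,0,0,0,-0.06],[0.0005,0.0007,0,0,0,-0.06]]'; python3 r.py
```

```text
time_s: 20.9
position: [0.6578, 0.0716, 0.1035]
tcp_rot: [[0.716, 0.699, -0.001], [0.699, -0.716, -0.001], [-0.001, -0.0, -1.0]]
force: [-0.4, -1.2, -1.5]
opening: 0.356
grasp_force: 30.0
yaw -45.7 j6 42.3 M [-0.355 -0.058 -0.015] tau6 -0.005 open 0.356 F [-0.4 -1.2 -1.5]
```

```bash
python3 -m handwheel '[[0,0,0,0,0,-0.01],[0,0,0,0,0,-0.02],[0,0,0,0,0,-0.03],[0,0,0,0,0,-0.04],[0,0,0,0,0,-0.05],[0,0,0,0,0,-0.06],[0,0,0,0,0,-0.07],[0,0,0,0,0,-0.08]]'; python3 r.py; python3 - <<'E'
from h import *
im,d=cams.capture("scene");cv2.imwrite("pics/s2.png",cv2.resize(im[190:260,255:345],None,fx=8,fy=8,interpolation=cv2.INTER_CUBIC))
E
```

```text
time_s: 21.57
position: [0.6579, 0.0715, 0.1035]
tcp_rot: [[0.818, 0.575, -0.001], [0.575, -0.818, -0.001], [-0.001, 0.0, -1.0]]
force: [-1.2, -4.5, -0.1]
opening: 0.363
grasp_force: 30.0
yaw -54.9 j6 51.5 M [-0.914  0.226  0.159] tau6 0.01 open 0.363 F [-1.2 -4.5 -0.1]
```

View pics/s2.png

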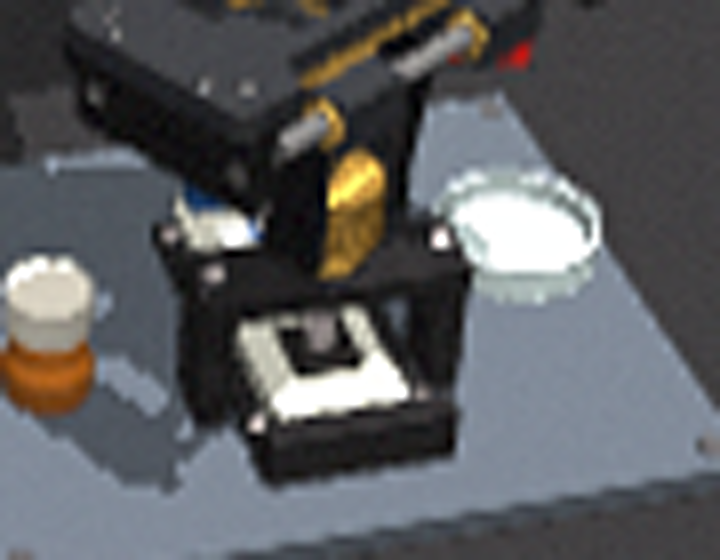

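The foot at crop (320,345) is now down on the carrier. Moment z rose from about 0.06 to 0.16 N m over the last two calls, and joint 6 torque shifted by the same amount. That puts it about 0.35 rad past contact. One small step will confirm it.

```bash
python3 -m handwheel '[[0,-0.0005,0,0,0,0],[0,-0.0005,0,0,0,-0.005],[0,-0.0005,0,0,0,-0.01],[0,-0.0005,0,0,0,-0.015],[0,-0.0005,0,0,0,-0.02],[0,-0.0005,0,0,0,-0.025],[0,-0.0005,0,0,0,-0.03],[0,-0.0005,0,0,0,-0.035]]'; python3 r.py
```

```text
time_s: 22.28
position: [0.6579, 0.0714, 0.1035]
tcp_rot: [[0.856, 0.517, -0.001], [0.517, -0.856, -0.0], [-0.001, -0.0, -1.0]]
force: [-1.6, -3.4, -0.3]
opening: 0.358
grasp_force: 30.0
yaw -58.9 j6 55.4 M [-0.877  0.372  0.124] tau6 0.102 open 0.358 F [-1.6 -3.4 -0.3]
```

Correcting joint 6 torque for joint damping gives about 0.18 N m on the screw, or 0.35–0.4 rad past contact. That's snug, so I'm letting go.

```bash
python3 -m handwheel '[[0,0,0,0,0,0],[0,0,0,0,0,0],[0,0,0,0,0,0],[0,0,0,0,0,0],[0,0,0,0,0,0],[0,0,0,0,0,0],[0,0,0,0,0,0],[0,0,0,0,0,0]]' 0.3;python3 r.py; python3 -m handwheel '[[0,0,0,0,0,0],[0,0,0.02,0,0,0],[0,0,0.04,0,0,0],[0,0,0.07,0,0,0],[0,0,0.1,0,0,0],[-0.03,0,0.12,0,0,0],[-0.06,0,0.14,0,0,0],[-0.1,0,0.14,0,0,0]]';python3 -m handwheel '[[-0.04,0,0,0,0,0],[-0.07,0,0,0,0,0],[-0.1,0,0,0,0,0],[-0.1,0,0,0,0,0],[-0.1,0,0,0,0,0],[-0.1,0,0,0,0,0],[-0.1,0,0,0,0,0],[-0.1,0,0,0,0,0]]'; python3 - <<'E'
from h import *
im,d=cams.capture("scene");a=cv2.resize(im[180:270,230:350],None,fx=6,fy=6,interpolation=cv2.INTER_CUBIC);cv2.imwrite("pics/s3.png",a)
im,d=cams.capture("top");cv2.imwrite("pics/t3.png",cv2.resize(im[130:220,190:290],None,fx=6,fy=6,interpolation=cv2.INTER_CUBIC))
E
```

```text
time_s: 22.95
position: [0.6581, 0.0716, 0.1036]
tcp_rot: [[0.856, 0.517, 0.0], [0.517, -0.856, 0.0], [0.0, -0.0, -1.0]]
force: [-0.9, -0.0, 0.0]
opening: 0.644
grasp_force: 0.0
yaw -58.9 j6 55.4 M [-0.081  0.161 -0.027] tau6 0.0 open 0.644 F [-0.9 -0.   0. ]
time_s: 23.62
position: [0.5617, 0.0711, 0.2479]
tcp_rot: [[0.856, 0.517, 0.012], [0.517, -0.856, -0.001], [0.01, 0.007, -1.0]]
force: [-0.7, -0.5, 0.8]
opening: 0.646
grasp_force: 0.0
time_s: 24.28
position: [0.4597, 0.0713, 0.2436]
tcp_rot: [[0.856, 0.517, 0.001], [0.517, -0.856, -0.0], [0.001, 0.001, -1.0]]
force: [-0.7, 0.3, 0.0]
opening: 0.65
grasp_force: 0.0
```

View pics/s3.png

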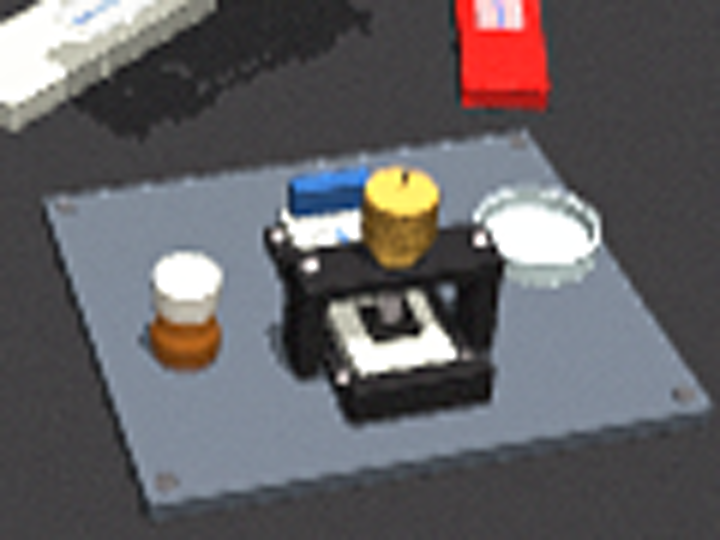

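View pics/t3.png

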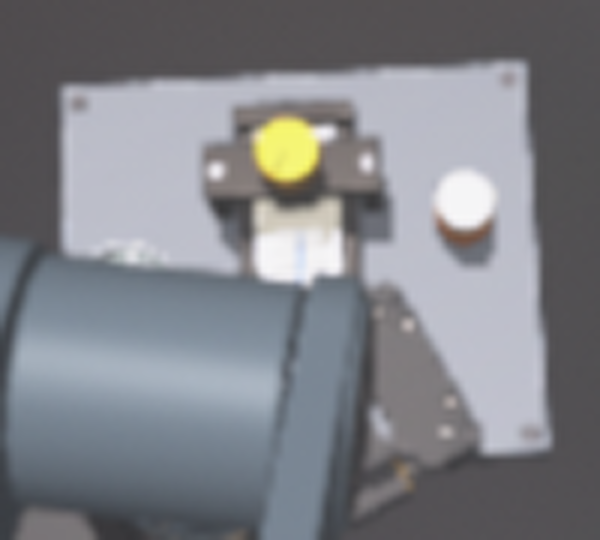

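The foot is down on the carrier and the carrier is against the stop. The head's mark has turned about 205° with the gripper, so it didn't slip. The jar and dish are where they were and the gripper is clear.

```bash
python3 -c "
from rig import bot;print(bot.hand_in())"
```

```text
the job is handed in; nothing more can be done
None
```

The carrier is home against the end stop and the thumbscrew is snug, an estimated 0.3–0.4 rad past contact; the gripper is clear, the jar and dish are unmoved, and the job was handed in at about 24 s (no verdict was shown).

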